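# Cork the button jar and hold it at the front of the carousel

### The arm

A 6-joint arm with a two-finger parallel gripper is mounted at the origin on the work surface. World frame = base frame: x ahead of the robot, y to its left, z up, the work surface at z = 0. Lengths are in mm, angles in rad, forces in N, time in s.
With the tool pointing down it reaches from about 300 to 775 mm from the base axis. Payload 14.6 kg.
Tool frame: the origin (TCP) lies between the finger pads; the fingertips stand ahead of it and the grasp point (between the pads) lies 11 mm behind it (manip.finger_overhang is the z of the fingertips in the tool frame, in mm); z points along the fingers, y is the line along which they close (so a half turn about z gives the same grasp; the last joint's range is limited). The gripper opens to 94 mm and grips with 3 to 60 N. Pads are 16 mm wide; open, the fingers measure 119 mm over their backs; the gripper's body (75 mm by 177 mm) begins 78 mm behind the grasp point.
Start: joints at [1.187, 0.3, 1.521, -0, 1.321, -0.067], TCP at [171.337, 522.621, 213.446] pointing down, gripper open.
Joint ranges: [-3.03, 3.03], [-0.79, 2.21], [0.23, 2.52], [-1.04, 4.18], [0, 3.07], [-2.55, 2.55]. Speed limits (rad/s): [2.22, 2.22, 2.57, 3.14, 3.14, 3.14].

### API

Orientations are given as [roll, pitch, yaw] about the fixed x, y, z axes, in that order (R = Rz(yaw) Ry(pitch) Rx(roll)).
In Python, from cell import manip gives the robot as it stands.
- The arm moves only by the tool jog_arm, never from a script. Its argument "series" is a list of rows, each a list of 7 numbers: the shift along the world's x, y, z as a fraction of full scale, then the turn, a rotation vector about the world's x, y, z as a fraction of full scale, then the closure, from 0 (fully open) to 1 (shut). In form: [[dx, dy, dz, wx, wy, wz, fingers], ...]. A call has 1 to 8 rows; each row is the pose to reach, as a shift and turn from the pose commanded when the call began; what a row does not reach only later rows make up. Full scale, the value 1, is 120 mm for a shift and 90 degrees for a turn. A row lasts 1/12 s, in which the tool goes at most 41.7 mm and 7.16 degrees, less where a joint would pass 70% of its speed; a pose out of reach is approached as far as the arm can. A call with a number of a shift or a turn outside -1 to 1 is refused whole. A call with a gripper value outside its range is refused whole. The fingers move at their own pace and stop on an object; "grip_force" is the grip in N (left out, the last holds). Time passes only in rows, so rows that repeat a pose let the fingers close. It gives the time, the measured TCP pose, the force, the opening and the grip force at its end, in the units of the state.
- manip.read_state(): the state, without advancing time (a new reading comes with each control period).
- manip.camera(name): name is "side" or "top" or "wrist"; returns a dict with "frame" (480x640x3 uint8, red, green, blue), "vfov" (degrees; the focal length in pixels is half the picture's height over the tangent of half this angle, whatever the lens; pixels are square), "cx", "cy" (the principal point, pixels), "R" (3x3) and "t" (3): a world point X has camera coordinates R X + t; the wrist camera has in their place "hand_eye" (4x4, takes a point from camera to tool coordinates, whose origin is the TCP and whose axes are the flange's). Camera axes: x right, y down, z forward; pixel columns grow to the right and rows downward; lengths in mm; the calibration is good to about 2 mm. A picture is of the moment at which its call begins: read the wrist's pose just before it. There is no depth.
- manip.sign_off(): hands the job in; it is judged then, once.
The state is a dict: "clock": time; "joints": joint angles; "qd": joint speeds; "effort": joint torques, N m; "eef_pos": TCP position; "eef_rot": TCP orientation; "wrist_force": force on the tool from outside, world axes, zero at the start; "moment": the same for the moment, N m; "finger_gap": finger opening in mm; "finger_force": force on a finger pad.
Only numpy, scipy, OpenCV 4.12 (cv2) and the standard library are available. Lean on these libraries where they do the work, as an engineer would, in place of code of your own. Each camera call takes 0.05 s, during which the arm holds its last target. There are 200 camera calls.

### The job

On the craft table stands a carousel of button jars; one tall jar with a narrow neck is open. Put the loose cork stopper into that jar's neck until it sits fully home, without dropping it; then turn the carousel until that jar is squarely at the front, in line with the tongue that sticks out of the stand, and finish while still gripping the carousel's T handle by its crossbar, holding the turntable still. Leave the mug, the tin and the hook pot where they stand.

Things in the scene. Friction and masses are not known exactly. Their poses are not given: they have to be found in the camera images.
- stand: Fixed round dark-wood stand of the carousel, 260 mm across, 14 mm high, that does not move. A tongue 34 mm wide with a small brass stud sticks out of its rim to 172 mm from the centre: this is the carousel's front. Origin: centre of its underside on the table, on the turning axis. Its -x axis points along the tongue.
- front_spot (a point): Unmarked point fixed to the stand, 85 mm from the turning axis towards the tongue, 113 mm above the table: where the middle of the jar's mouth is when that jar faces the front.
- carousel (a joint): Turntable angle in rad about the stand's axis, counterclockwise from above; 0 (or a whole turn) is the tall jar at the front. No stops or springs; it stays where left (friction 0.06 N m). Pale disc 244 mm across, top 28 mm above the table. Four jars fastened on it 85 mm from the axis, 90 degrees apart: the tall one and three short ones 66 mm across, metal lid tops 92 mm above the table.
- jar_mouth (a point): Middle of the mouth of the tall glass jar, level with its rim, 113 mm above the table. The jar is 54 mm across below; its neck is 38 mm across outside, with a straight round bore 29 mm across for the top 23 mm. It turns with the turntable, 85 mm from the axis.
- handle: Dark wooden T handle fixed upright in the middle of the turntable: post 14 mm across; crossbar 70 mm long, 14 mm thick, 40 mm high, its top 187 mm above the table. Origin: middle of the crossbar, on the turning axis, 167 mm above the table. y axis along the crossbar, x across its thickness; -x points to the tall jar.
- stopper: Loose round cork stopper, 50 mm tall, 25 to 50 g, upright on the table on its narrow end. Lower 22 mm: plug tapering from 19 mm across at the foot to 25 mm; above it a head 36 mm across, 28 mm high, whose underside rests on the jar's rim when fully home (origin then 22 mm below the rim). Origin: middle of the narrow foot; z axis up through the head.
- mug: Bystander: blue mug with a handle, 76 mm across, 85 mm high. Origin: centre of its underside.
- tin: Bystander: plain round metal tin, 68 mm across, 60 mm high. Origin: centre of its underside.
- hook_pot: Bystander: terracotta pot 64 mm across, 75 mm high, with crochet hooks standing in it up to about 135 mm. Origin: centre of its underside.

How it is judged (in metres and radians):
On the way, in this order (a step that is already met when the one before it is completed fails the run):
1. the stopper is fully home in the tall jar's neck and let go (horizontal distance between stopper and jar_mouth below 0.005 m and height (world z) of stopper between 0.085 and 0.097 m and angle between stopper's own z axis and vertical below 0.12 rad and contact force between the fingers and stopper below 0.2 N), for 0.2 s.
2. then the tall jar is turned to the front (horizontal distance between jar_mouth and front_spot below 0.012 m), for 0.2 s.
At the end, for the whole second after the job is handed in: The stopper is fully home in the tall jar's neck (within 5 mm of its middle, upright within 0.12 rad, head within about 6 mm of the rim), the middle of that jar's mouth is within 12 mm of the front spot, the turntable is still, and the fingers grip the T handle with more than 5 N (all of step 1 and horizontal distance between jar_mouth and front_spot below 0.012 m and contact force between the fingers and handle above 5 N and velocity of joint carousel between -0.06 and 0.06 rad/s); the arm keeps its last pose, push and grip.
It fails at once if the mug is moved more than 30 mm or tipped (distance of mug from where it was at the start of the episode above 0.03 m or angle between mug's own z axis and vertical above 0.4 rad).
It fails at once if the tin is moved more than 30 mm or tipped (distance of tin from where it was at the start of the episode above 0.03 m or angle between tin's own z axis and vertical above 0.4 rad).
It fails at once if the hook pot is moved more than 30 mm or tipped (distance of hook_pot from where it was at the start of the episode above 0.03 m or angle between hook_pot's own z axis and vertical above 0.4 rad).
It fails at once if the stopper is dropped (falls freely more than about 35 mm) (linear speed of stopper above 0.83 m/s and contact force between the fingers and stopper below 0.1 N).
It also fails if it takes over 67 s, if anything falls off the work surface, if the arm or the gripper's body presses on something with over 40 N, if the wrist force passes 120 N, or if a joint passes its speed limit or range.

## Working session

There is one attempt and no reset: what is moved stays moved. The work goes in short steps, Python scripts to look and compute and a tool call to move; the robot and the scene stay as the last step left them, time stands still between calls to the robot, and variables do not carry over. Pictures are saved under pics/ and viewed, at most 12 in all, crops included, and the job is handed in when it is done.

Besides the shell and the picture viewer there is one more tool, called after "Call:" in YAML: its name, and indented under it one key for each argument. jog_arm: Moves the arm, as the interface text tells. Its arguments: {"type":"object","properties":{"series":{"type":"array"},"grip_force":{"type":"number"}},"required":["series"]}

```bash
mkdir -p pics; cat > h.py <<'E'
import numpy as np, cv2
from cell import manip
def cam(n):
    s=manip.read_state(); c=manip.camera(n); c['s']=s
    c['f']=240/np.tan(np.radians(c['vfov']/2)); return c
def save(c,p): cv2.imwrite(p,c['frame'][:,:,::-1])
def ext(c):
    if 'R' in c: return np.array(c['R']),np.array(c['t'])
    from scipy.spatial.transform import Rotation as Ro
    s=c['s']; T=np.eye(4); T[:3,:3]=Ro.from_euler('xyz',s['eef_rot']).as_matrix(); T[:3,3]=s['eef_pos']
    W=np.linalg.inv(T@np.array(c['hand_eye'])); return W[:3,:3],W[:3,3]
def proj(c,X):
    R,t=ext(c); p=np.atleast_2d(X)@R.T+t; return p[:,:2]/p[:,2:]*c['f']+[c['cx'],c['cy']]
def back(c,uv,z):
    R,t=ext(c); d=R.T@np.array([(uv[0]-c['cx'])/c['f'],(uv[1]-c['cy'])/c['f'],1]); o=-R.T@t
    return o+d*(z-o[2])/d[2]
E
python3 - <<'E'
from h import *
for n in('top','side'):
    c=cam(n); save(c,f'pics/{n}0.png'); print(n,c['vfov'],c['cx'],c['cy'],[k for k in c]); R,t=ext(c); print(-R.T@t,R)
    np.save(f'{n}0.npy',c,allow_pickle=True)
print(manip.read_state(),manip.finger_overhang)
E
```

```text
top 54.97358549949541 318.0895625606044 241.2362898575268 ['frame', 'vfov', 'cx', 'cy', 'R', 't', 's', 'f']
[ 400.19728009  -14.96928863 1030.57972668] [[ 0.00999663 -0.99972709 -0.02111412]
 [-0.99189114 -0.0072385  -0.12688409]
 [ 0.12669663  0.02221133 -0.99169281]]
side 57.65507145956162 323.1850753037415 240.0545348404693 ['frame', 'vfov', 'cx', 'cy', 'R', 't', 's', 'f']
[257.53891462 413.20636558 708.26618783] [[-0.83100928 -0.5562503   0.00303091]
 [-0.42937169  0.63797608 -0.63923898]
 [ 0.35364323 -0.53251491 -0.76900217]]
{'clock': 0.1, 'joints': array([ 1.18739107e+00,  3.00423990e-01,  1.52150547e+00, -5.59826357e-06,
        1.32068280e+00, -6.66232350e-02]), 'qd': array([-0.00034087, -0.00292024, -0.00184721,  0.00095673, -0.00058265,
       -0.00083002]), 'effort': array([ 1.06934956e-03, -5.32640398e+01, -3.53285301e+01,  7.09318346e-02,
        2.33897078e-02, -1.25932884e-04]), 'eef_pos': array([171.26526161, 522.42563566, 212.94414541]), 'eef_rot': array([-3.14057495e+00, -6.24685442e-05,  2.82481199e+00]), 'wrist_force': array([-0.08592683, -0.76446249,  0.66774057]), 'moment': array([ 0.03484171, -0.04441183, -0.03164689]), 'finger_force': 0.0, 'finger_gap': 93.83783559763265} 8.0
```

View pics/top0.png

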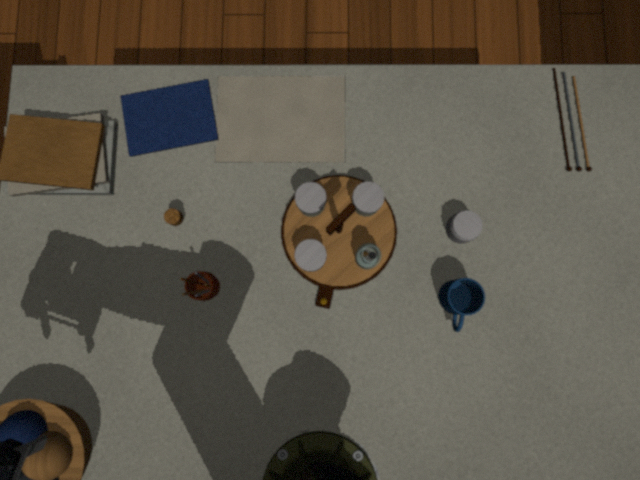

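View pics/side0.png

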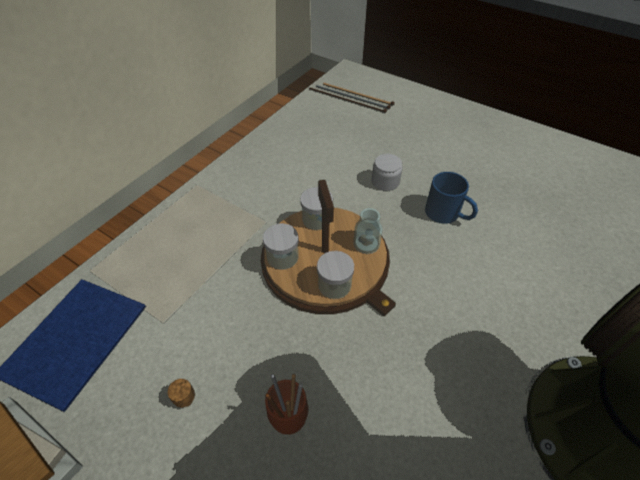

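The top view shows the stopper at about (173,216), the tall jar's mouth near (368,256) and the lids at (311,198), (368,197) and (311,255). The crossbar runs (332,231)–(355,208), the stud is at (323,301), the pot at (202,286), the tin at (464,226) and the mug at (464,296). The side view agrees: stopper (180,393), jar (370,215).

```bash
python3 - <<'E'
from h import *
c=np.load('top0.npy',allow_pickle=True).item(); s=np.load('side0.npy',allow_pickle=True).item()
for n,uv,z in [('stop',(173,216),50),('mouth',(368,256),113),('l1',(311,198),92),('l2',(368,197),92),('l3',(311,255),92),('bar',(343.5,219),187),('disc',(339,231),20),('stud',(323,301),14),('pot',(202,286),75),('tin',(464,226),60),('mug',(464,296),85)]:
    print(n,back(c,uv,z).round(1))
for n,uv,z in [('stop',(180,386),50),('mouth',(370,215),113),('stud',(387,303),14)]: print('side',n,back(s,uv,z).round(1))
f=c['frame']; a=cv2.resize(f[165:315,270:410],None,fx=4,fy=4,interpolation=cv2.INTER_CUBIC)
b=cv2.resize(f[195:240,150:200],None,fx=4,fy=4,interpolation=cv2.INTER_CUBIC)
a=cv2.convertScaleAbs(a,alpha=1.5);a[:180,:200]=b
cv2.imwrite('pics/crop.png',a[:,:,::-1])
hsv=cv2.cvtColor(f,cv2.COLOR_RGB2HSV); m=((hsv[...,1]>90)&(hsv[...,0]<25)).astype(np.uint8)
for img,w in((c,(150,195,200,240)),(s,(155,370,205,415))):
    hsv=cv2.cvtColor(img['frame'],cv2.COLOR_RGB2HSV); x0,y0,x1,y1=w
    m=((hsv[...,1]>90)&(hsv[...,0]<25)).astype(np.uint8)[y0:y1,x0:x1]
    M=cv2.moments(m,True); print(M['m10']/M['m00']+x0,M['m01']/M['m00']+y0,M['m00'],cv2.boundingRect(m))
E
```

```text
stop [578.5 322.9  50. ]
mouth [488.5 -94.2 113. ]
l1 [610.5  21.7  92. ]
l2 [613.3 -96.5  92. ]
l3 [491.6  20.3  92. ]
bar [549.9 -42.8 187. ]
disc [552.5 -38.4  20. ]
stud [398.5  -4.3  14. ]
pot [426.9 246.3  75. ]
tin [ 559.  -301.8   60. ]
mug [ 411.5 -290.1   85. ]
side stop [580.5 322.   50. ]
side mouth [492.7 -98.2 113. ]
side stud [394.7  -7.6  14. ]
172.8099173553719 216.3099173553719 242.0 (14, 13, 19, 17)
180.59578207381372 392.5782073813708 569.0 (13, 9, 26, 28)
```

View pics/crop.png

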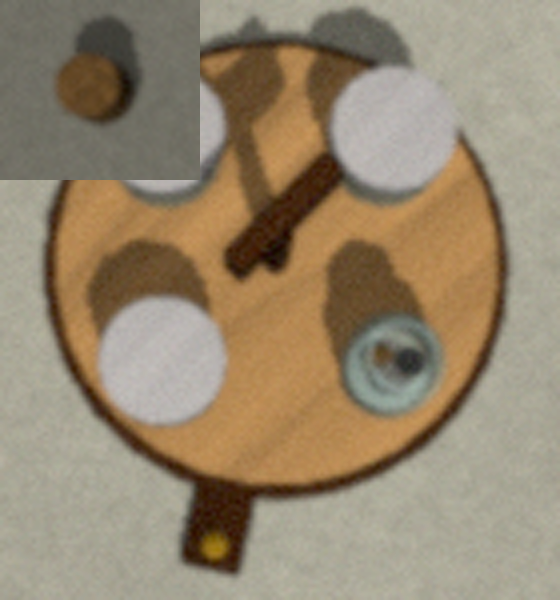

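The crop confirms three lids around the axis and the tall jar's mouth at crop (393,360). The axis is near (552.5,-38), the mouth near (493.5,-98), and the turn needed is about -57°. Next I move towards the stopper, with a yaw change of -26.4°.

Call:
jog_arm:
  series:
    - [1,-0.5,0,0,0,-0.08,0]
    - [1,-0.5,0,0,0,-0.16,0]
    - [1,-0.5,0,0,0,-0.24,0]
    - [1,-0.5,0,0,0,-0.293,0]
    - [1,-0.5,0,0,0,-0.293,0]

```text
clock: 0.52
eef_pos: [293.5, 461.2, 213.1]
eef_rot: [-3.141, 0.0, 2.357]
wrist_force: [-0.2, 0.8, -0.3]
finger_gap: 93.9
finger_force: 0.0
```

Call:
jog_arm:
  series:
    - [1,-0.5,0,0,0,0,0]
    - [1,-0.5,0,0,0,0,0]
    - [1,-0.5,0,0,0,0,0]
    - [1,-0.5,0,0,0,0,0]

```text
clock: 0.85
eef_pos: [414.4, 400.7, 213.0]
eef_rot: [-3.141, 0.001, 2.365]
wrist_force: [0.3, -0.0, -0.3]
finger_gap: 94.1
finger_force: 0.0
```

Call:
jog_arm:
  series:
    - [1,-0.5,0,0,0,0,0]
    - [1,-0.5,0,0,0,0,0]
    - [1,-0.5,0,0,0,0,0]
    - [1,-0.5,0,0,0,0,0]
    - [1,-0.5,0,0,0,0,0]

```text
clock: 1.27
eef_pos: [532.3, 342.0, 212.5]
eef_rot: [-3.14, -0.0, 2.365]
wrist_force: [-0.1, 0.5, -0.1]
finger_gap: 94.0
finger_force: 0.0
```

Move to above the stopper, then look with the wrist camera.

Call:
jog_arm:
  series:
    - [0.39,-0.16,0,0,0,0,0]
    - [0.39,-0.16,0,0,0,0,0]
    - [0.39,-0.16,0,0,0,0,0]

```text
clock: 1.52
eef_pos: [578.1, 323.8, 212.8]
eef_rot: [-3.141, -0.0, 2.365]
wrist_force: [-0.7, 0.2, -0.7]
finger_gap: 93.8
finger_force: 0.0
```

```bash
python3 - <<'E'
from h import *
c=cam('wrist'); save(c,'pics/w1.png'); np.save('w1.npy',c,allow_pickle=True)
R,t=ext(c); print(c['s']['eef_pos'],-R.T@t,R,c['vfov'],proj(c,[[579.5,322.5,50],[597.5,322.5,50]]))
E
```

```text
[578.11509256 323.84799343 212.8167513 ] [527.08740201 375.14578947 384.27842497] [[ 7.01123319e-01  7.13039380e-01 -9.66271548e-04]
 [ 6.89962963e-01 -6.78089329e-01  2.53270551e-01]
 [ 1.79936658e-01 -1.78240581e-01 -9.67395004e-01]] 69.57949951022461 [[315.15173977 227.0936174 ]
 [327.77689541 239.63462209]]
```

View pics/w1.png

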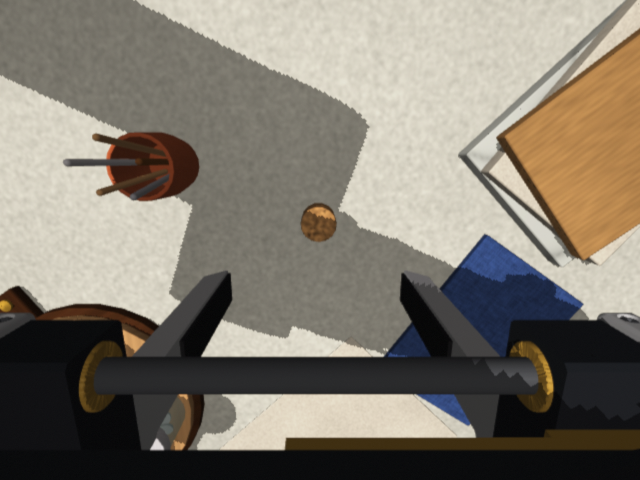

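The wrist view shows the cork at about (318,222), spanning x 302–336 and y 204–241, and the pot clear at (155,165). I'll measure it precisely by segmentation.

```bash
cat >> h.py <<'E'
def cork(c,w):
    x0,y0,x1,y1=w; hsv=cv2.cvtColor(c['frame'],cv2.COLOR_RGB2HSV)[y0:y1,x0:x1]
    m=((hsv[...,1]>100)&(hsv[...,0]<25)).astype(np.uint8)
    n,l,st,ce=cv2.connectedComponentsWithStats(m); i=1+np.argmax(st[1:,4])
    return ce[i]+[x0,y0],st[i]+[x0,y0,0,0,0]
def model(c,xy,z0=0):  # centroid of silhouette of stopper
    a=np.linspace(0,2*np.pi,60); P=[]
    for r,z in((9.5,0),(12.5,22),(18,22),(18,50)): P+=[[xy[0]+r*np.cos(t),xy[1]+r*np.sin(t),z0+z] for t in a]
    h=cv2.convexHull(proj(c,np.array(P)).astype(np.float32)); M=cv2.moments(h)
    return np.array([M['m10']/M['m00'],M['m01']/M['m00']]),cv2.boundingRect(h)
def fit(c,ce,xy,z0=0):
    from scipy.optimize import fsolve
    return fsolve(lambda p:model(c,p,z0)[0]-ce,xy,epsfcn=1e-3)
E
python3 - <<'E'
from h import *
for f,w in(('w1',(280,190,360,260)),('top0',(150,195,200,240)),('side0',(155,370,205,415))):
    c=np.load(f+'.npy',allow_pickle=True).item(); ce,st=cork(c,w); p=fit(c,ce,[579,323]); print(f,ce,st,p,model(c,p)[1])
E
```

```text
w1 [318.12080537 222.22818792] [ 301  204   35   38 1043] [579.62743627 326.56812637] (299, 202, 38, 40)
top0 [172.8220339  216.38983051] [164 208  19  17 236] [579.98471735 327.75062286] (162, 207, 22, 19)
side0 [180.60465116 392.54203936] [168 379  26  28 559] [579.07938107 326.67819525] (166, 377, 29, 31)
```

All three cameras agree on (579.6, 326.8). Descend now.

Call:
jog_arm:
  series:
    - [0.013,0.027,-0.3,0,0,0,0]
    - [0.013,0.027,-0.6,0,0,0,0]
    - [0.013,0.027,-0.9,0,0,0,0]
    - [0.013,0.027,-1,0,0,0,0]
    - [0.013,0.027,-1,0,0,0,0]

```text
clock: 1.98
eef_pos: [577.1, 327.4, 90.8]
eef_rot: [-3.137, -0.002, 2.367]
wrist_force: [1.0, -0.1, 0.1]
finger_gap: 93.8
finger_force: 0.0
```

Call:
jog_arm:
  series:
    - [0,0,-0.2,0,0,0,0.3]
    - [0,0,-0.4,0,0,0,0.3]
    - [0,0,-0.492,0,0,0,0.4]
    - [0,0,-0.492,0,0,0,0.4]
    - [0,0,-0.492,0,0,0,0.5]
    - [0,0,-0.492,0,0,0,0.5]
  grip_force: 12

```text
clock: 2.48
eef_pos: [580.5, 327.4, 36.8]
eef_rot: [3.139, 0.001, 2.365]
wrist_force: [0.1, -0.4, 0.2]
finger_gap: 57.1
finger_force: 0.0
```

```bash
python3 - <<'E'
from h import *
c=cam('wrist'); save(c,'pics/w2.png'); np.save('w2.npy',c,allow_pickle=True)
s=c['s'];print(s['eef_pos'],s['finger_gap'],model(c,[579.6,326.8]))
E
```

```text
[580.48313883 327.35806404  36.83223341] 57.08183232245632 (array([312.46267381, 291.73173   ]), (276, 249, 73, 84))
```

View pics/w2.png

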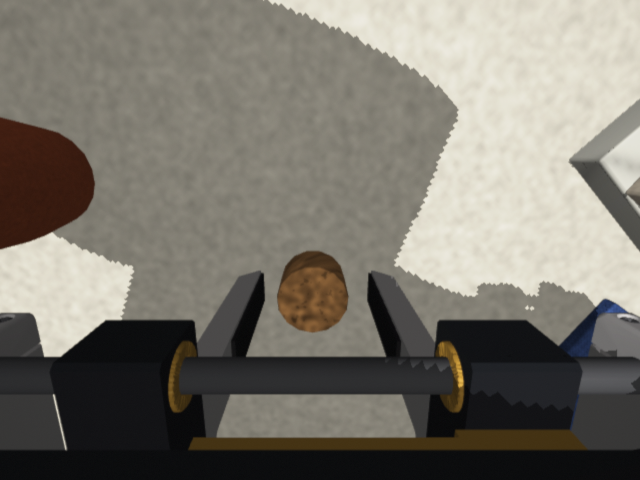

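The wrist view shows the cork at (313,291), centred between the fingers (265 to 370) and matching the model. Close on it.

Call:
jog_arm:
  series:
    - [0,0,0,0,0,0,0.6]
    - [0,0,0,0,0,0,0.7]
    - [0,0,0,0,0,0,0.8]
    - [0,0,0,0,0,0,0.8]
    - [0,0,0,0,0,0,0.8]
    - [0,0,0,0,0,0,0.8]
  grip_force: 15

```text
clock: 3.03
eef_pos: [580.0, 326.8, 35.1]
eef_rot: [3.141, 0.0, 2.365]
wrist_force: [0.3, -0.5, 6.5]
finger_gap: 35.4
finger_force: 15.0
```

Call:
jog_arm:
  series:
    - [0,0,0.1,0,0,0,0.8]
    - [0,0,0.3,0,0,0,0.8]
    - [0,0,0.6,0,0,0,0.8]
    - [0,0,0.8,0,0,0,0.8]
    - [0,0,1,0,0,0,0.8]
    - [0,0,1,0,0,0,0.8]

```text
clock: 3.53
eef_pos: [581.2, 327.4, 160.7]
eef_rot: [3.134, 0.003, 2.365]
wrist_force: [0.3, 0.2, 0.7]
finger_gap: 35.5
finger_force: 15.0
```

Call:
jog_arm:
  series:
    - [-0.2,-0.2,0.3,0,0,0,0.8]
    - [-0.4,-0.45,0.5,0,0,0,0.8]
    - [-0.6,-0.7,0.7,0,0,0,0.8]
    - [-0.72,-1,0.7,0,0,0,0.8]
    - [-0.72,-1,0.7,0,0,0,0.8]

```text
clock: 3.95
eef_pos: [491.6, 203.6, 240.5]
eef_rot: [3.14, 0.001, 2.364]
wrist_force: [0.1, 0.2, 0.3]
finger_gap: 35.8
finger_force: 15.0
```

Call:
jog_arm:
  series:
    - [0,-0.3,0,0,0,0,0.8]
    - [0,-0.6,0,0,0,0,0.8]
    - [0,-0.9,0,0,0,0,0.8]
    - [0,-1,0,0,0,0,0.8]
    - [0,-1,0,0,0,0,0.8]

```text
clock: 4.37
eef_pos: [493.3, 84.5, 238.2]
eef_rot: [-3.141, -0.0, 2.361]
wrist_force: [-0.5, -0.1, 0.0]
finger_gap: 35.5
finger_force: 15.0
```

```bash
python3 - <<'E'
from h import *
c=cam('wrist'); save(c,'pics/w3.png'); np.save('w3.npy',c,allow_pickle=True)
s=c['s'];print(s['eef_pos'],s['eef_rot'],s['finger_gap'],s['finger_force'])
print(proj(c,[[493.5,-97.5,113],[552,-38,187]]))
z0=s['eef_pos'][2]-35.1; print(model(c,s['eef_pos'][:2],z0)); print(cork(c,(240,230,380,360)))
E
```

```text
[493.26628202  84.50694494 238.23931889] [-3.14104309e+00 -1.80261422e-04  2.36144938e+00] 35.50043889015771 14.954701256356202
[[183.0997394  361.54961911]
 [255.58526324 418.23650066]]
(array([314.38108164, 293.48757448]), (277, 250, 74, 85))
(array([317.00957473, 291.68602338]), array([ 272,  230,  108,  128, 8042]))
```

View pics/w3.png

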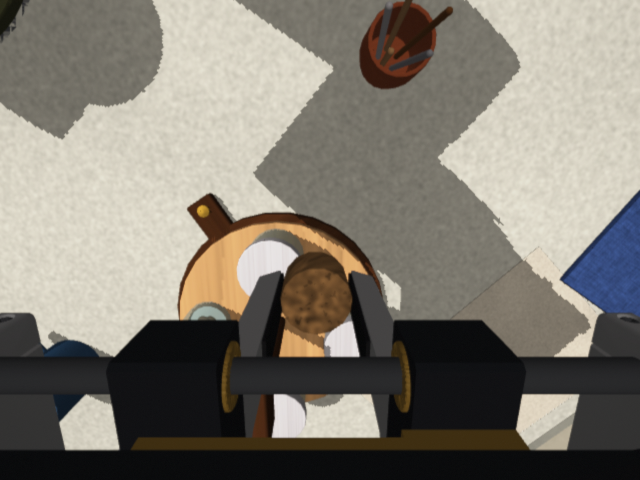

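The wrist view shows the cork held at (315,292), the stud at (203,211), a lid at (268,268) and the tall jar partly hidden near (208,318).

```bash
python3 - <<'E'
from h import *
c=np.load('w3.npy',allow_pickle=True).item(); t=np.load('top0.npy',allow_pickle=True).item(); s=np.load('side0.npy',allow_pickle=True).item()
for n,uv,z in(('stud',(203,211),14),('lid',(268,268),92),('jar',(208,318),113),('jarb',(208,318),80)): print(n,back(c,uv,z))
# joint fit of mouth etc: refine stud & lids by color in top
f=t['frame'];h=cv2.cvtColor(f,cv2.COLOR_RGB2HSV)
m=((h[...,1]<40)&(h[...,2]>110)).astype(np.uint8)
for uv in((311,198),(368,197),(311,255)):
    x,y=uv; ys,xs=np.mgrid[y-20:y+20,x-20:x+20]
    sub=f[y-20:y+20,x-20:x+20].astype(int)
    k=(sub[...,2]>sub[...,0]*1.0)&(sub[...,2]>120)
    print(uv,k.sum(),xs[k].mean(),ys[k].mean(),back(t,(xs[k].mean(),ys[k].mean()),92), xs[k].min(),xs[k].max(),ys[k].min(),ys[k].max())
for nm,q,uv in(('t',t,(323,301)),('s',s,(387,303)),('w',c,(203,211))):
    x,y=uv;ys,xs=np.mgrid[y-9:y+9,x-9:x+9];hh=cv2.cvtColor(q['frame'],cv2.COLOR_RGB2HSV)[y-9:y+9,x-9:x+9]
    k=(hh[...,1]>150)&(hh[...,2]>90)&(hh[...,0]>17); print(nm,k.sum(),back(q,(xs[k].mean(),ys[k].mean()),15))
E
```

```text
stud [399.26069842  -5.44245144  14.        ]
lid [488.73961152  24.59603495  92.        ]
jar [479.99668194 -44.60664189 113.        ]
jarb [484.17821176 -64.69608717  80.        ]<stdin>:11: RuntimeWarning: Mean of empty slice.
  ret = ret.dtype.type(ret / rcount)
Traceback (most recent call last):
ValueError: zero-size array to reduction operation minimum which has no identity
```

The mouth is hidden behind the gripper; that spot is the jar's shoulder. The stud agrees with the earlier fix. I'll go past the jar so the wrist camera sees the mouth.

Call:
jog_arm:
  series:
    - [0,-0.3,0,0,0,0,0.8]
    - [0,-0.6,0,0,0,0,0.8]
    - [0,-0.9,0,0,0,0,0.8]
    - [0,-1,0,0,0,0,0.8]
    - [0,-1,0,0,0,0,0.8]

```text
clock: 4.83
eef_pos: [493.5, -34.3, 238.1]
eef_rot: [-3.141, -0.0, 2.363]
wrist_force: [0.9, 0.4, -1.8]
finger_gap: 35.6
finger_force: 15.0
```

Call:
jog_arm:
  series:
    - [0,-0.3,0,0,0,0,0.8]
    - [0,-0.6,0,0,0,0,0.8]
    - [0,-0.9,0,0,0,0,0.8]
    - [0.2,-1,0,0,0,0,0.8]
    - [0.4,-1,0,0,0,0,0.8]
    - [0.4,-1,0,0,0,0,0.8]
    - [0.4,-1,0,0,0,0,0.8]

```text
clock: 5.42
eef_pos: [542.2, -151.5, 237.5]
eef_rot: [-3.141, -0.002, 2.366]
wrist_force: [-0.0, -0.0, 0.6]
finger_gap: 36.0
finger_force: 15.0
```

```bash
python3 - <<'E'
from h import *
c=cam('wrist'); save(c,'pics/w4.png'); np.save('w4.npy',c,allow_pickle=True)
s=c['s'];print(s['eef_pos'],s['eef_rot'],s['finger_gap'],s['finger_force'])
print(proj(c,[[493.5,-97.5,113],[493.5+10,-97.5+10,113],[552,-38,187],[398,-6,14]]))
print(model(c,s['eef_pos'][:2],s['eef_pos'][2]-35.1))
E
```

```text
[ 542.16731082 -151.53815818  237.48397805] [-3.14122370e+00 -1.50978623e-03  2.36625447e+00] 36.03563543469646 14.955065835965797
[[320.34915436 149.46556868]
 [337.4069855  149.62976403]
 [456.09860155 149.4006076 ]
 [317.98217143  14.216456  ]]
(array([314.39523836, 293.48367064]), (277, 250, 74, 85))
```

View pics/w4.png

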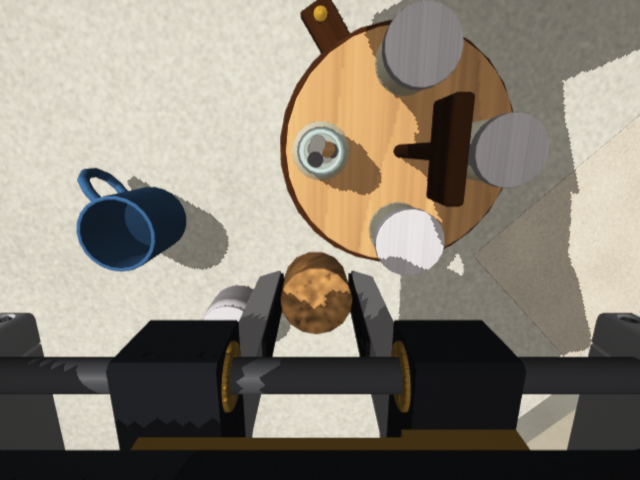

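The view shows the jar mouth near (322,149), the crossbar top at x≈462 (y 93–205) and the stud at (320,13). I'll zoom in on the mouth with candidate rim circles overlaid.

```bash
python3 - <<'E'
from h import *
c=np.load('w4.npy',allow_pickle=True).item()
f=c['frame']; K=6
a=cv2.resize(f[110:200,285:365],None,fx=K,fy=K,interpolation=cv2.INTER_CUBIC)
a=np.hstack([a,a.copy()])[:, :800]
b=a[:, 480:]
th=np.linspace(0,2*np.pi,80)
for r,z,col in((19,113,(255,0,0)),(14.5,113,(255,255,0)),(27,28,(0,255,0))):
    P=np.c_[493.5+r*np.cos(th),-97.5+r*np.sin(th),0*th+z]; q=((proj(c,P)-[285,110]+.5)*K).astype(int)+[480,0]
    cv2.polylines(a,[q],True,col,1)
cv2.imwrite('pics/c4.png',a[:,:,::-1])
E
```

```text
(no output)
```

View pics/c4.png

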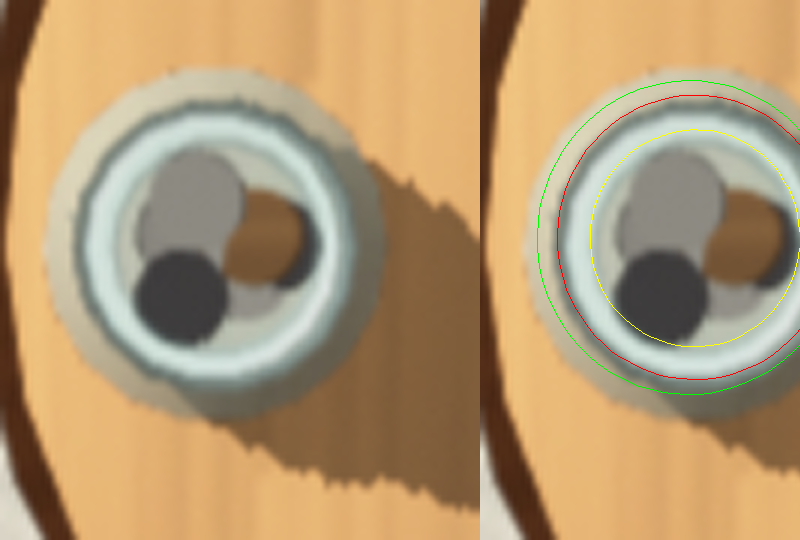

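The observed rim centre is at crop (217,243) against a predicted (215,240), so the mouth is at about (494.0,-97.7). The held cork sits about 1 mm along the closing axis from nominal, so the TCP target is (493.4,-98.2).

Call:
jog_arm:
  series:
    - [-0.2,0.22,0,0,0,0,0.8]
    - [-0.407,0.444,0,0,0,0,0.8]
    - [-0.407,0.444,-0.2,0,0,0,0.8]
    - [-0.407,0.444,-0.4,0,0,0,0.8]
    - [-0.407,0.444,-0.6,0,0,0,0.8]
    - [-0.407,0.444,-0.6,0,0,0,0.8]
    - [-0.407,0.444,-0.6,0,0,0,0.8]
    - [-0.407,0.444,-0.6,0,0,0,0.8]

```text
clock: 6.13
eef_pos: [492.9, -99.7, 168.0]
eef_rot: [3.141, 0.001, 2.365]
wrist_force: [0.7, 0.4, -0.8]
finger_gap: 35.4
finger_force: 15.0
```

```bash
python3 - <<'E'
from h import *
c=cam('wrist'); save(c,'pics/w5.png'); np.save('w5.npy',c,allow_pickle=True)
for n in('top','side'): q=cam(n); np.save(n+'5.npy',q,allow_pickle=True)
s=c['s'];print(s['eef_pos'],s['eef_rot'],s['finger_gap'],s['wrist_force'])
f=q['frame']; u=proj(q,[494,-98,113])[0].astype(int); print(u)
t=np.load('top5.npy',allow_pickle=True).item()
a=cv2.resize(f[u[1]-50:u[1]+50,u[0]-65:u[0]+65],None,fx=5,fy=5,interpolation=cv2.INTER_CUBIC)
cv2.imwrite('pics/s5.png',a[:,:,::-1])
E
```

```text
[492.87943586 -99.73643177 167.96460044] [3.14075118e+00 1.45920731e-03 2.36506840e+00] 35.38832485061671 [ 0.74285545  0.42170036 -0.84139816]
[369 214]
```

View pics/s5.png

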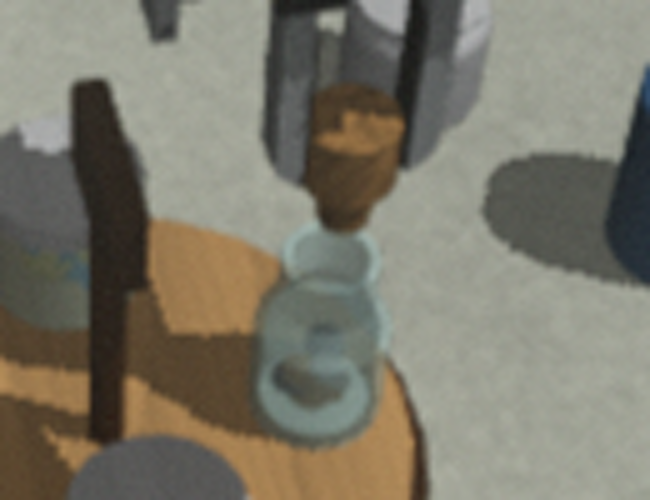

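The side crop shows the cork's foot at crop (343,222) just above the rim, whose centre is at crop (333,253). I'll check the offset numerically.

```bash
python3 - <<'E'
from h import *
q=np.load('side5.npy',allow_pickle=True).item(); t=np.load('top5.npy',allow_pickle=True).item(); w=np.load('w5.npy',allow_pickle=True).item()
s=manip.read_state(); print(s['eef_pos'])
o=[369-65,214-50]
for n,P in(('foot',[s['eef_pos'][0],s['eef_pos'][1],s['eef_pos'][2]-35.1]),('rim',[494,-97.7,113]),('headtop',[s['eef_pos'][0],s['eef_pos'][1],s['eef_pos'][2]+15])): print(n,(proj(q,P)[0]-o+.5)*5)
for p in ([1,0,0],[0,1,0]): print((proj(q,np.array([494,-98,113])+p)-proj(q,[494,-98,113]))*5)
E
```

```text
[ 492.947536   -100.08319118  167.75619294]
foot [338.888905   217.47727786]
rim [328.62860453 256.90887502]
headtop [351.50278047 117.31386469]
[[-2.3261626  -1.09523413]]
[[-1.34058372  1.62801537]]
```

Observed and predicted offsets agree. Correct by (+0.6,+1.9) mm and insert.

Call:
jog_arm:
  series:
    - [0.005,0.016,0,0,0,0,0.8]
    - [0.005,0.016,-0.08,0,0,0,0.8]
    - [0.005,0.016,-0.14,0,0,0,0.8]
    - [0.005,0.016,-0.18,0,0,0,0.8]
    - [0.005,0.016,-0.22,0,0,0,0.8]
    - [0.005,0.016,-0.22,0,0,0,0.8]
    - [0.005,0.016,-0.22,0,0,0,0.8]

```text
clock: 6.87
eef_pos: [493.0, -98.1, 139.7]
eef_rot: [-3.141, -0.001, 2.365]
wrist_force: [0.1, -0.1, -1.0]
finger_gap: 36.0
finger_force: 15.0
```

Call:
jog_arm:
  series:
    - [0.003,0,-0.03,0,0,0,0.8]
    - [0.003,0,-0.06,0,0,0,0.8]
    - [0.003,0,-0.085,0,0,0,0.8]
    - [0.003,0,-0.105,0,0,0,0.8]
    - [0.003,0,-0.115,0,0,0,0.8]
    - [0.003,0,-0.115,0,0,0,0.8]
    - [0.003,0,-0.115,0,0,0,0.8]

```text
clock: 7.45
eef_pos: [493.5, -98.2, 126.2]
eef_rot: [3.142, 0.0, 2.365]
wrist_force: [0.1, 0.3, 0.2]
finger_gap: 35.7
finger_force: 15.0
```

Call:
jog_arm:
  series:
    - [0,0,-0.008,0,0,0,0.8]
    - [0,0,-0.016,0,0,0,0.8]
    - [0,0,-0.016,0,0,0,0.8]
    - [0,0,-0.016,0,0,0,0.8]

```text
clock: 7.78
eef_pos: [493.9, -98.8, 125.5]
eef_rot: [3.142, 0.002, 2.365]
wrist_force: [-3.1, -3.6, 11.9]
finger_gap: 35.6
finger_force: 15.0
```

Seated (12 N on the rim). Release gently, then rise.

Call:
jog_arm:
  series:
    - [0,0,0,0,0,0,0.6]
    - [0,0,0,0,0,0,0.5]
    - [0,0,0,0,0,0,0.36]
    - [0,0,0,0,0,0,0.36]
    - [0,0,0,0,0,0,0.36]
    - [0,0,0,0,0,0,0.36]
    - [0,0,0,0,0,0,0.36]

```text
clock: 8.37
eef_pos: [493.4, -98.1, 124.2]
eef_rot: [-3.142, -0.0, 2.365]
wrist_force: [1.3, 0.1, -0.9]
finger_gap: 60.2
finger_force: 0.0
```

Call:
jog_arm:
  series:
    - [0,0,0.1,0,0,0,0.36]
    - [0,0,0.3,0,0,0,0.36]
    - [0,0,0.6,0,0,0,0.36]
    - [0,0,0.9,0,0,0,0.36]
    - [0,0,0.9,0,0,0,0.36]
    - [0,0,0.9,0,0,0,0.36]

```text
clock: 8.87
eef_pos: [494.0, -98.3, 233.8]
eef_rot: [3.14, 0.003, 2.365]
wrist_force: [-0.3, 0.1, -0.9]
finger_gap: 60.0
finger_force: 0.0
```

```bash
python3 - <<'E'
from h import *
for n in('top','side','wrist'): np.save(n+'6.npy',cam(n),allow_pickle=True)
s=manip.read_state(); print(s['eef_pos'],s['finger_gap'])
q=np.load('side6.npy',allow_pickle=True).item()
th=np.linspace(0,6.283,60);f=q['frame'].copy();o=[304,164]
a=cv2.resize(f[164:264,304:434],None,fx=3,fy=3,interpolation=cv2.INTER_CUBIC)
b=a.copy()
for z in(113,141):
    P=np.c_[494+18*np.cos(th),-97.7+18*np.sin(th),0*th+z]; cv2.polylines(b,[((proj(q,P)-o+.5)*3).astype(int)],True,(255,0,0),1)
a=np.hstack([a,b]); w=np.load('wrist6.npy',allow_pickle=True).item()
wf=cv2.resize(w['frame'],(390,292)); 
a=np.vstack([a,np.hstack([wf,cv2.resize(np.load('top6.npy',allow_pickle=True).item()['frame'][165:315,270:410],(390,292))])])
print(a.shape); cv2.imwrite('pics/c6.png',a[:,:,::-1])
E
```

```text
[492.96067265 -98.01752714 230.96779526] 59.74885844537469
(592, 780, 3)
```

View pics/c6.png

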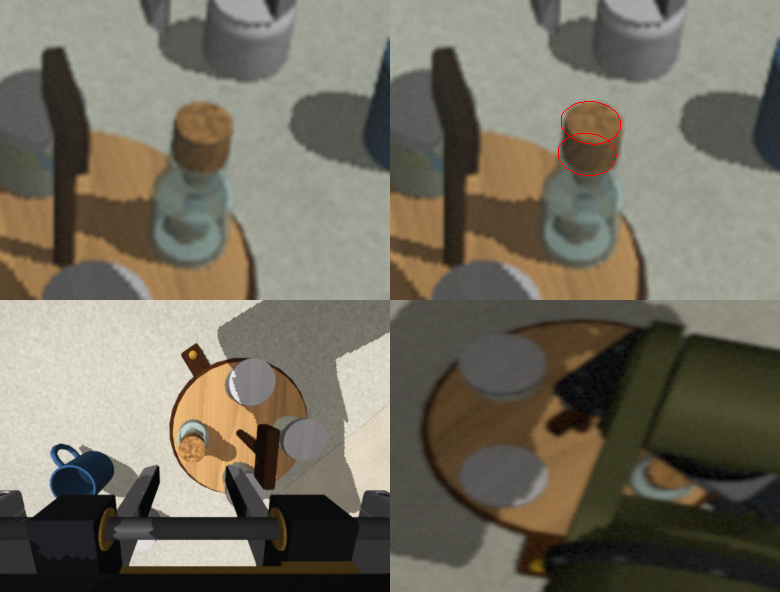

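The cork is seated and upright: the side view matches the model rings at crop (590,120) and (587,153), and the wrist view shows it centred on the jar. Now refine the axis and stud from the clear wrist view w4.

```bash
python3 - <<'E'
from h import *
c=np.load('w4.npy',allow_pickle=True).item()
l2,l3,l1,st=[back(c,u,z) for u,z in(((410,238.5),92),((424,45),92),((511,149),92),((320.5,13.5),15))]
bar=[back(c,u,187) for u in((463,93),(471,96),(465,205),(457,205))]
m=np.array([494,-97.7]); print(l1,l2,l3,st,'mids',(l2+l3)/2,(l1[:2]+m)/2,np.mean(bar,0))
ax=((l2+l3)/2)[:2]
for a in(ax,np.array([552.5,-38])):
    j=np.degrees(np.arctan2(*(m-a)[::-1]))%360; t=np.degrees(np.arctan2(*(st[:2]-a)[::-1]))%360; print(j,t,t-j)
E
```

```text
[611.85637461  23.69558516  92.        ] [611.55476384 -93.63156978  92.        ] [493.86631107  22.16510131  92.        ] [399.55657152  -3.98522416  15.        ] mids [552.71053746 -35.73323424  92.        ] [552.92818731 -37.00220742] [556.58049626 -35.48758034 187.        ]
226.54563348119368 168.28875508886424 -58.25687839232944
225.58166305750538 167.46142991096684 -58.12023314653854
```

Call:
jog_arm:
  series:
    - [0.25,0.25,0,0,0,0,0.36]
    - [0.498,0.508,0,0,0,0,0.36]
    - [0.498,0.508,0,0,0,0,0.36]
    - [0.498,0.508,-0.2,0,0,0,0.36]
    - [0.498,0.508,-0.4,0,0,0,0.36]
    - [0.498,0.508,-0.533,0,0,0,0.36]
    - [0.498,0.508,-0.533,0,0,0,0.5]
    - [0.498,0.508,-0.533,0,0,0,0.6]

```text
clock: 9.68
eef_pos: [552.6, -37.2, 167.4]
eef_rot: [-3.14, -0.002, 2.365]
wrist_force: [-0.2, -0.3, -0.8]
finger_gap: 50.3
finger_force: 0.0
```

Call:
jog_arm:
  series:
    - [0,0,0,0,0,0,0.75]
    - [0,0,0,0,0,0,0.85]
    - [0,0,0,0,0,0,0.95]
    - [0,0,0,0,0,0,1]
    - [0,0,0,0,0,0,1]
    - [0,0,0,0,0,0,1]
    - [0,0,0,0,0,0,1]
  grip_force: 25

```text
clock: 10.27
eef_pos: [553.3, -37.2, 168.7]
eef_rot: [3.141, 0.0, 2.365]
wrist_force: [-0.2, -0.1, 3.1]
finger_gap: 14.0
finger_force: 25.0
```

Gripped at exactly 14 mm. Turn it.

Call:
jog_arm:
  series:
    - [0,0,0,0,0,-0.02,1]
    - [0,0,0,0,0,-0.06,1]
    - [0,0,0,0,0,-0.1,1]
    - [0,0,0,0,0,-0.14,1]
    - [0,0,0,0,0,-0.18,1]
    - [0,0,0,0,0,-0.22,1]
    - [0,0,0,0,0,-0.26,1]
    - [0,0,0,0,0,-0.3,1]

```text
clock: 10.93
eef_pos: [553.1, -37.3, 168.7]
eef_rot: [-3.141, 0.0, 1.89]
wrist_force: [-2.8, -0.3, 3.5]
finger_gap: 14.0
finger_force: 25.0
```

Call:
jog_arm:
  series:
    - [0,0,0,0,0,-0.04,1]
    - [0,0,0,0,0,-0.09,1]
    - [0,0,0,0,0,-0.14,1]
    - [0,0,0,0,0,-0.19,1]
    - [0,0,0,0,0,-0.24,1]
    - [0,0,0,0,0,-0.29,1]
    - [0,0,0,0,0,-0.33,1]
    - [0,0,0,0,0,-0.347,1]

```text
clock: 11.6
eef_pos: [552.8, -37.3, 168.7]
eef_rot: [-3.141, 0.0, 1.344]
wrist_force: [-4.9, -1.4, 5.7]
finger_gap: 14.0
finger_force: 25.0
```

Call:
jog_arm:
  series:
    - [0,0,0,0,0,0,1]
    - [0,0,0,0,0,0,1]
    - [0,0,0,0,0,0,1]
    - [0,0,0,0,0,0,1]

```text
clock: 11.93
eef_pos: [552.8, -37.3, 168.7]
eef_rot: [-3.141, 0.0, 1.348]
wrist_force: [-5.8, -0.4, 5.9]
finger_gap: 14.0
finger_force: 25.0
```

```bash
python3 - <<'E'
from h import *
for n in('top','side','wrist'): np.save(n+'7.npy',cam(n),allow_pickle=True)
s=manip.read_state(); print(s['eef_pos'],s['eef_rot'],s['finger_gap'],s['finger_force'])
a=np.radians(167.9); q=np.load('side7.npy',allow_pickle=True).item()
P=[552.8+85*np.cos(a),-37+85*np.sin(a)]; print('front',P,model(q,P,91))
u=model(q,P,91)[0].astype(int); print(cork(q,(u[0]-25,u[1]-30,u[0]+25,u[1]+12)))
f=q['frame'].copy(); th=np.linspace(0,6.283,60);o=u-[65,50]
A=cv2.resize(f[o[1]:o[1]+120,o[0]:o[0]+130],None,fx=5,fy=5,interpolation=cv2.INTER_CUBIC)
for z in(113,141):
    X=np.c_[P[0]+18*np.cos(th),P[1]+18*np.sin(th),0*th+z]; cv2.polylines(A,[((proj(q,X)-o+.5)*5).astype(int)],True,(255,0,0),1)
cv2.imwrite('pics/s7.png',A[:,:,::-1])
E
```

```text
[552.81443659 -37.34230511 168.67288671] [-3.14090376e+00  4.29400120e-04  1.34813102e+00] 13.922526272907024 24.992762804031372
front [np.float64(469.6884248755184), np.float64(-19.182422153175157)] (array([359.29895565, 243.79613247]), (348, 229, 23, 31))
(array([356.90855207, 240.71210838]), array([ 334,  213,   50,   42, 1181]))
```

View pics/s7.png

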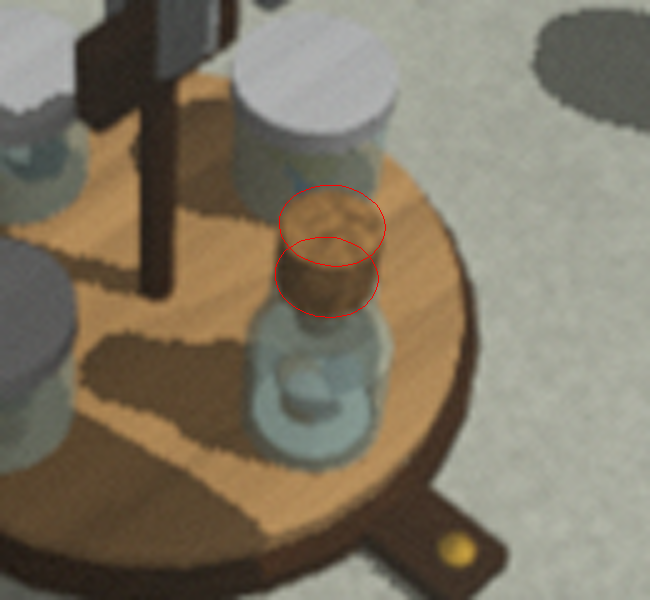

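The cork is seated in the jar, and the jar coincides with the predicted front rings at crop (330,225), in line with the stud at (457,549). Hand in.

```bash
python3 -c "
from cell import manip
print(manip.sign_off())"
```

```text
the job is handed in; nothing more can be done
None
```

I handed the job in at about 12 s on the clock: the cork is fully home in the tall jar, the jar is at the front within about 1–2 mm by the side camera, and the T handle is gripped at 25 N; the sign-off gave no verdict.

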